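# Set up a tasting tray and present the tea cake with tongs

## Robot

A 6-joint arm with a two-finger parallel gripper is mounted at the origin on the work surface. World frame = base frame: x ahead of the robot, y to its left, z up, the work surface at z = 0. Lengths are in m, angles in rad, forces in N, time in s.
With the tool pointing down it reaches from about 0.35 to 0.775 m from the base axis. Payload 7.3 kg.
Tool frame: the origin (TCP) lies at the very end of the fingers, on their centre line; the grasp point (between the pads) lies 19 mm behind it; z points along the fingers, y is the line along which they close (so a half turn about z gives the same grasp; the last joint's range is limited). The gripper opens to 92 mm and grips with 3 to 60 N. Pads are 19 mm wide; open, the fingers measure 130 mm over their backs; the gripper's body (75 mm by 190 mm) begins 47 mm behind the grasp point.
Start: joints at [-1.288, 0.342, 1.524, -0, 1.275, -0.146], TCP at [0.218, -0.477, 0.227] pointing down, gripper open.
Joint ranges: [-2.53, 2.53], [-0.77, 2.02], [0.04, 2.7], [-1, 4.14], [0.28, 2.66], [-3.11, 3.11]. Speed limits (rad/s): [2.57, 2.57, 3.14, 3.14, 3.14, 3.14].

## Interface

Orientations are given as [roll, pitch, yaw] about the fixed x, y, z axes, in that order (R = Rz(yaw) Ry(pitch) Rx(roll)).
In Python, from cell import observe, read_camera, get_calibration, hand_in, search_frame gives the robot as it stands.
- The arm moves only by the tool step_arm, never from a script. Its argument "commands" is a list of rows, each an object with "translation": the shift along the tool's x, y, z in mm, a list of three; "roll": the turn about the tool's z in rad. In form: [{"translation": [x, y, z], "roll": roll}, ...]. A call has 1 to 20 rows; each row shifts and turns the commanded pose from where the row before left it, along the tool's axes as they then stand; what a row does not reach is not made up. A row lasts 1/12 s, in which the tool goes at most 41.7 mm and 7.16 degrees, less where a joint would pass 70% of its speed; a pose out of reach is approached as far as the arm can. A call is refused whole if a number of a shift passes 41.7 or a number of a turn 0.125, either way. A call with a gripper value outside its range is refused whole. "fingers" is the opening, from 0 (shut) to 1 (fully open), set as the call begins (left out, the last holds). The fingers move at their own pace and stop on an object; "grip_force" is the grip in N (left out, the last holds). Time passes only in rows, so rows that do not move let the fingers close. It gives the time, the measured TCP pose, the force, the opening and the grip force at its end, in the units of the state.
- observe(): the state, without advancing time (a new reading comes with each control period).
- read_camera(name): name is "scene" or "top" or "wrist"; returns the picture (420x560x3 uint8, red, green, blue); there is no depth.
- get_calibration(name): a dict with "camera_matrix" (3x3 intrinsics, pixels), "world_from_camera" (4x4, takes a point from camera to world coordinates). Camera axes: x right, y up, looking along -z (the intrinsics and any distortion apply to the point x, -y, -z); pixel columns grow to the right and rows downward; lengths in m; the calibration is good to about 2 mm. A picture is of the moment at which its call begins: read the wrist's pose just before it. get_calibration takes no time and is no camera call; for the wrist camera it gives the pose at the moment of the call.
- hand_in(): hands the job in; it is judged then, once.
Trained networks look in the newest picture that a camera, given by its name, has taken for a name from the list of things; names that differ only in an ending like _2 or _b are one class to them, and where a whole thing is asked for, a point or a joint stands for the part that bears it (a point fixed in the world has none). Each returns a list of dicts, best first, with "confidence" (0 to 1); they miss things now and then, are a little off and sometimes report something else, mostly with a low value. They report only what shows in the picture. A call takes as long as a camera call. They do not tell look-alikes from the thing itself.
- search_frame(camera, name): "at" ([x, y, z] in m, in world coordinates, good to about 4 mm: the middle of the surface that is visible of it).
The state is a dict: "time": time; "qpos": joint angles; "qvel": joint speeds; "joint_efforts": joint torques, N m; "tool_pos": TCP position; "tool_rot": TCP orientation; "contact_force": force on the tool from outside, world axes, zero at the start; "torque": the same for the moment, N m; "opening": finger opening in m; "grip_force": force on a finger pad.
Only numpy, scipy, OpenCV 4.12 (cv2) and the standard library are available. Lean on these libraries where they do the work, as an engineer would, in place of code of your own. Each camera call takes 0.05 s, during which the arm holds its last target. There are 200 camera calls.

## Task

Get a tea tasting ready: stand the tin from the counter and the little bell in the wooden tray, upright and let go, in either order. Then take the tongs, close their jaws on the pressed tea cake on the lowest clear step, lift it off and finish while still holding it in the tongs, at rest over the middle of the clay dish and about a hand's breadth (10 cm) above its rim. Only the tongs may touch the tea cake, and the other tins and the spoon stay where they are.

Things in the scene. Friction and masses are not known exactly. Their poses are not given: they have to be found in the camera images.
- tin_center (a point): the tin to load: the only one of six alike screw-lid metal tins that stands on the counter itself, beside the bell. Diameter 52 mm at the lid (50 mm below it), height 44 mm, about 90 g; point at its centre, 22 mm above its underside, z up
- bell_center (a point): small brass-look plastic hand bell standing on the counter, 70 mm tall, skirt diameter 44 mm at the bottom, upright round handle of diameter 13 mm from 38 to 64 mm above its underside, 30 g; point on its axis half-way up (35 mm above its underside), z up
- tray_in (a point): fixed open wooden serving tray, outside 190 x 150 x 25 mm, walls and floor 6 mm; point at the centre of the inner floor (6 mm above the counter), x along the 190 mm side, z up
- tongs_grip (a point): where to grip the tongs: on the centre line between the arms, near the centre of mass, half-way up the strips (10 mm above their lower edge); x along the centre line to the jaws, z up. 57 mm wide over the arms here when open, 42 mm when the arms are parallel. Hinge 75 mm behind, jaw middle 85 mm and jaw tips 99 mm ahead. Axes belong to the right-hand (-y) arm and turn with it as it closes
- tongs_jaws (a point): centre between the two black jaws of the open tongs, half-way up the strips, 85 mm ahead of tongs_grip. Jaws 30 mm long, 20 mm tall; gap about 64 mm open, 32 mm with the arms parallel
- tongs_arm (a joint): closing angle of the tongs' two arms in rad: 0 sprung fully open (arms spread 0.2 rad), 0.2 arms parallel, about 0.17 closed on the tea cake, 0.3 stop. Sprung: a squeeze of about 4 N at tongs_grip begins to close them, 5 N holds them part closed, 8 N closes an empty pair to parallel
- tea_center (a point): pressed tea cake: a dark brown drum of diameter 36 mm, height 32 mm, top edge bevelled, about 30 g, standing on the lowest step of the riser; point at its centre, 16 mm above the step, about 35 mm behind the step's front edge and about 45 mm in front of the next step
- dish_rim (a point): fixed glazed clay dish, round, rim diameter 130 mm, height 36 mm; point at the centre of its mouth, at rim height
- riser: fixed clear acrylic riser, three steps each 80 mm deep and 500 mm wide, tops 40, 80 and 120 mm above the counter; origin under its centre, x points from the low front step to the high rear step (front edge at -120 mm); three lidded glass jars, 74 mm tall, are fixed on the top step
- tin: the tin of tin_center (origin at its underside)
- bell: the bell of bell_center (origin at its underside)
- tea: the tea cake of tea_center (origin at its underside)
- tongs: steel tongs, 80 g, lying on their side on the counter so that the jaws open and close sideways (horizontally): two strip arms 4 mm thick, 20 mm tall, sprung apart, round bow at the rear, black jaw ends at the front. Origin 10 mm below tongs_grip, same axes
- dish: the dish of dish_rim (origin at its underside)
- spoon: steel tasting spoon lying on the counter, 140 mm long, a bystander; leave it where it lies
- tin1_center (a point): a screw-lid tin like the others (diameter 52, height 44), a bystander; point at its centre. Leave it where it stands, on the lowest step of the riser
- tin2_center (a point): a screw-lid tin like the others (diameter 52, height 44), a bystander; point at its centre. Leave it where it stands, on the middle step
- tin3_center (a point): a screw-lid tin like the others (diameter 52, height 44), a bystander; point at its centre. Leave it where it stands, on the middle step
- tin4_center (a point): a screw-lid tin like the others (diameter 52, height 44), a bystander; point at its centre. Leave it where it stands, on the middle step
- tin5_center (a point): a screw-lid tin like the others (diameter 52, height 44), a bystander; point at its centre. Leave it where it stands, on the middle step
Not all that is in view belongs to the job. Leave any green look-alike of the tea alone. Leave any grey look-alike of the part that bears tray_in alone.

How it is judged:
On the way, in this order (a step that is already met when the one before it is completed fails the run):
1. the counter tin and the bell both stand upright in the tray, let go (x of tin_center in the frame of tray_in between -0.09 and 0.09 m and y of tin_center in the frame of tray_in between -0.07 and 0.07 m and z of tin_center in the frame of tray_in between 0.016 and 0.03 m and angle between each of tin_center, bell_center's own z axis and vertical below 0.15 rad and x of bell_center in the frame of tray_in between -0.09 and 0.09 m and y of bell_center in the frame of tray_in between -0.07 and 0.07 m and z of bell_center in the frame of tray_in between 0.029 and 0.043 m and contact force between the fingers and tin below 0.1 N and contact force between the fingers and bell below 0.1 N), for 0.2 s.
2. the tea cake is held between the tongs' jaws, lifted clear of the step (contact force between tea and tongs above 0.8 N and contact force between each of tea, tongs and riser below 0.05 N and contact force between tea and the arm below 0.1 N and contact force between tea and the fingers below 0.1 N and contact force between tongs and the fingers above 1 N and z of tea_center in the frame of tongs_grip between -0.02 and 0.02 m and x of tea_center in the frame of tongs_grip between 0.055 and 0.115 m and height (world z) of tea_center above 0.075 m), for 0.2 s.
At the end, for the whole second after the job is handed in: Tin and bell upright in the tray (0.15 rad); the gripper grips the tongs (over 1 N) and only their jaws hold the tea cake (over 0.8 N), its centre within 40 mm of the dish centre in plan and over 105 mm above the counter, slower than 0.04 m/s; the tongs rest on nothing (x of tin_center in the frame of tray_in between -0.09 and 0.09 m and y of tin_center in the frame of tray_in between -0.07 and 0.07 m and z of tin_center in the frame of tray_in between 0.016 and 0.03 m and angle between each of tin_center, bell_center's own z axis and vertical below 0.15 rad and x of bell_center in the frame of tray_in between -0.09 and 0.09 m and y of bell_center in the frame of tray_in between -0.07 and 0.07 m and z of bell_center in the frame of tray_in between 0.029 and 0.043 m and contact force between tea and tongs above 0.8 N and contact force between each of tea, tongs and riser below 0.05 N and contact force between tea and the arm below 0.1 N and contact force between tea and the fingers below 0.1 N and contact force between tongs and the fingers above 1 N and z of tea_center in the frame of tongs_grip between -0.02 and 0.02 m and x of tea_center in the frame of tongs_grip between 0.055 and 0.115 m and horizontal distance between tea_center and dish_rim below 0.04 m and height (world z) of tea_center above 0.105 m and contact force between each of tongs, tea and dish below 0.05 N and linear speed of tea below 0.04 m/s and height (world z) of tongs_grip above 0.07 m); the arm keeps its last pose, push and grip.
It fails at once if the gripper or arm touches the tea cake (contact force between tea and the fingers above 0.5 N or contact force between tea and the arm above 0.5 N).
It fails at once if one of the other tins or the spoon is moved by more than 25 mm (distance of any of tin1_center, tin2_center, tin3_center, tin4_center, tin5_center, spoon from where it was at the start of the episode above 0.025 m).
It also fails if it takes over 72 s, if anything falls off the work surface, if the arm or the gripper's body presses on something with over 40 N, if the wrist force passes 120 N, or if a joint passes its speed limit or range.

## Working session

There is one attempt and no reset: what is moved stays moved. The work goes in short steps, Python scripts to look and compute and a tool call to move; the robot and the scene stay as the last step left them, time stands still between calls to the robot, and variables do not carry over. Pictures are saved under pics/ and viewed, at most 10 in all, crops included, and the job is handed in when it is done.

Besides the shell and the picture viewer there is one more tool, called after "Emit:" as name(argument=value, ...) on one line, values as JSON. step_arm: Moves the arm, as the interface text tells. Its arguments: {"type":"object","properties":{"commands":{"type":"array"},"fingers":{"type":"number"},"grip_force":{"type":"number"}},"required":["commands"]}

```bash
mkdir -p pics; ls; python3 - <<'E'
from cell import *
import cv2,numpy as np
s=observe(); print(s['time'],s['tool_pos'],s['tool_rot'],s['opening'])
for c in ['top','scene']:
    im=read_camera(c); cv2.imwrite(f'pics/{c}1.png',im[:,:,::-1])
    k=get_calibration(c); print(c,np.round(k['camera_matrix'],1).tolist(),np.round(k['world_from_camera'],3).tolist())
    for n in ['tin_center','bell_center','tray_in','tongs','tongs_jaws','tea_center','dish_rim','spoon','riser']:
        r=search_frame(c,n); print(n,[(np.round(d['at'],3).tolist(),round(d['confidence'],2)) for d in r])
E
```

```text
pics
0.0 [ 0.2181869  -0.47706825  0.22604157] [-3.14006841e+00 -2.01214211e-04  4.28785993e-01] 0.09198963190830538
top [[398.4, 0.0, 272.4], [0.0, 398.4, 210.0], [0.0, 0.0, 1.0]] [[-0.007, 0.999, -0.052, 0.506], [-0.999, -0.009, -0.036, 0.02], [-0.037, 0.052, 0.998, 0.958], [0.0, 0.0, 0.0, 1.0]]
tin_center [([0.411, 0.143, 0.043], 0.87), ([0.542, 0.142, 0.024], 0.38)]
bell_center [([0.545, 0.142, 0.026], 0.46), ([0.732, 0.074, 0.122], 0.17)]
tray_in [([0.446, 0.323, 0.008], 0.89), ([0.706, 0.417, 0.005], 0.81)]
tongs [([0.456, -0.04, 0.022], 0.77)]
tongs_jaws [([0.457, -0.037, 0.021], 0.9)]
tea_center [([0.649, -0.096, 0.07], 0.8), ([0.714, -0.313, 0.03], 0.62)]
dish_rim [([0.441, -0.345, 0.02], 0.73), ([0.547, 0.144, 0.024], 0.43)]
spoon [([0.521, -0.172, 0.014], 0.71), ([0.544, 0.139, 0.025], 0.26)]
riser [([0.751, -0.005, 0.084], 0.88)]
scene [[440.6, 0.0, 280.9], [0.0, 440.6, 207.4], [0.0, 0.0, 1.0]] [[0.473, -0.639, 0.606, 1.155], [0.881, 0.353, -0.315, -0.27], [-0.013, 0.683, 0.73, 0.793], [0.0, 0.0, 0.0, 1.0]]
tin_center [([0.426, 0.14, 0.043], 0.77), ([0.664, -0.104, 0.069], 0.55)]
bell_center [([0.554, 0.138, 0.025], 0.84)]
tray_in [([0.463, -0.009, 0.017], 0.68), ([0.708, 0.426, 0.002], 0.62), ([0.46, 0.317, 0.006], 0.6), ([0.427, 0.138, 0.041], 0.59)]
tongs [([0.468, -0.013, 0.015], 0.56)]
tongs_jaws []
tea_center [([0.724, -0.315, 0.031], 0.78), ([0.666, -0.104, 0.07], 0.67), ([0.462, -0.01, 0.014], 0.59)]
dish_rim [([0.43, -0.34, 0.019], 0.65), ([0.81, -0.046, 0.119], 0.51)]
spoon [([0.517, -0.17, 0.015], 0.93), ([0.739, 0.145, 0.128], 0.44)]
riser [([0.809, -0.04, 0.119], 0.71)]
```

View pics/top1.png

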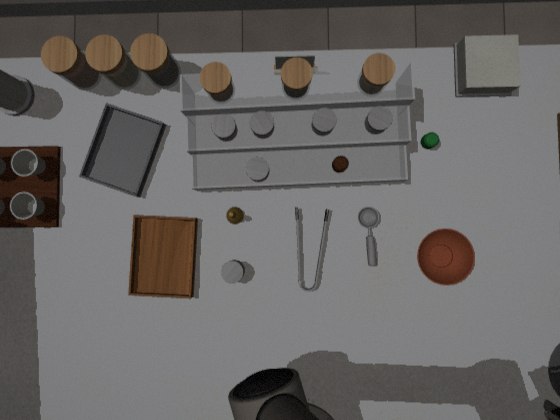

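View pics/scene1.png

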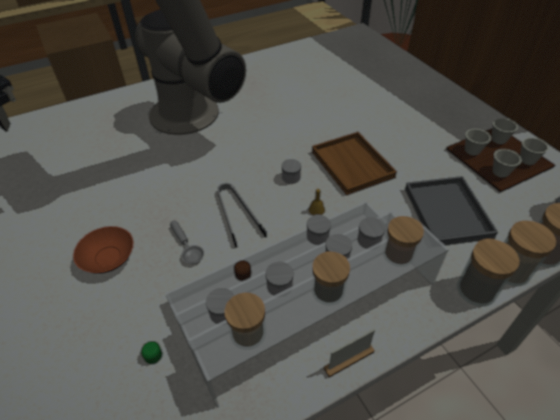

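The top view shows the counter tin at (232,271), bell (235,215), wooden tray (165,257), and tongs with jaw tips at (298,209)/(328,211) and bow at (309,288). The tea cake is at (340,163), spoon (370,235), dish (446,257) and the green decoy at (430,141). The scene view agrees. I'll backproject these at their known heights.

```bash
cat > h.py <<'E'
from cell import *
import numpy as np, cv2
def px2w(cal,px,z):
    K=np.array(cal['camera_matrix']);T=np.array(cal['world_from_camera'])
    u,v=px; d=np.array([(u-K[0,2])/K[0,0],-(v-K[1,2])/K[1,1],-1.]); d=T[:3,:3]@d; o=T[:3,3]
    return o+d*(z-o[2])/d[2]
def w2px(cal,p):
    K=np.array(cal['camera_matrix']);T=np.array(cal['world_from_camera'])
    c=T[:3,:3].T@(np.array(p)-T[:3,3]); q=K@np.array([c[0],-c[1],-c[2]]); return q[:2]/q[2]
def snap(cam,name,scale=1):
    cal=get_calibration(cam); im=read_camera(cam)[:,:,::-1]; cv2.imwrite(f'pics/{name}.png',im); return cal,im
E
python3 - <<'E'
from h import *
c=get_calibration('top');s=get_calibration('scene')
for n,p,z in [('tin',(232,271),.044),('bell',(235,215),.06),('tray tl',(135,216),.025),('tray tr',(197,218),.025),('tray bl',(130,295),.025),('tray br',(193,297),.025),('tipL',(298,209),.02),('tipR',(328,211),.02),('bow',(310,288),.02),('tea',(340,163),.072),('dish',(446,257),.036),('riserFL',(195,188),.04),('riserFR',(410,181),.04),('tin1',(257,168),.084)]:
    print('top',n,np.round(px2w(c,p,z),3))
for n,p,z in [('tin',(291,167),.044),('tea',(242,267),.072),('dish',(104,249),.036),('bow',(226,187),.02),('tipR',(232,243),.02),('tipL',(263,234),.02),('tray',(354,160),.01)]:
    print('sc',n,np.round(px2w(s,p,z),3))
w=get_calibration('wrist'); print(np.round(w['camera_matrix'],1),np.round(w['world_from_camera'],3))
E
```

```text
top tin [0.414 0.147 0.044]
top bell [0.542 0.138 0.06 ]
top tray tl [0.543 0.381 0.025]
top tray tr [0.537 0.232 0.025]
top tray bl [0.357 0.391 0.025]
top tray br [0.352 0.241 0.025]
top tipL [ 0.556 -0.006  0.02 ]
top tipR [ 0.551 -0.076  0.02 ]
top bow [ 0.372 -0.032  0.02 ]
top tea [ 0.655 -0.099  0.072]
top dish [ 0.444 -0.339  0.036]
top riserFL [0.607 0.234 0.04 ]
top riserFR [ 0.617 -0.262  0.04 ]
top tin1 [0.645 0.086 0.084]
sc tin [0.422 0.143 0.044]
sc tea [ 0.663 -0.103  0.072]
sc dish [ 0.45  -0.338  0.036]
sc bow [ 0.385 -0.024  0.02 ]
sc tipR [ 0.557 -0.083  0.02 ]
sc tipL [ 0.567 -0.011  0.02 ]
sc tray [0.447 0.324 0.01 ]
[[313.6   0.  283.3]
 [  0.  313.6 213.7]
 [  0.    0.    1. ]] [[ 0.417  0.87   0.263  0.288]
 [-0.909  0.399  0.12  -0.445]
 [-0.    -0.289  0.957  0.385]
 [ 0.     0.     0.     1.   ]]
```

Emit:
step_arm(commands=[{"translation":[0,0,0],"roll":0.107},{"translation":[0,0,0],"roll":0.107},{"translation":[0,0,0],"roll":0.107},{"translation":[0,0,0],"roll":0.108},{"translation":[12,-39,0],"roll":0},{"translation":[12,-39,0],"roll":0},{"translation":[12,-39,0],"roll":0},{"translation":[12,-39,0],"roll":0},{"translation":[12,-39,0],"roll":0},{"translation":[12,-39,0],"roll":0},{"translation":[12,-39,0],"roll":0},{"translation":[12,-39,0],"roll":0},{"translation":[12,-39,0],"roll":0},{"translation":[12,-39,0],"roll":0},{"translation":[12,-39,0],"roll":0},{"translation":[12,-39,0],"roll":0},{"translation":[12,-39,0],"roll":0},{"translation":[12,-39,0],"roll":0},{"translation":[12,-39,0],"roll":0},{"translation":[12,-39,0],"roll":0}], fingers=1, grip_force=10)

```text
time: 2.67
tool_pos: [0.4105, 0.1488, 0.227]
tool_rot: [3.142, -0.001, 0.0]
contact_force: [0.3, -0.5, -0.6]
opening: 0.092
grip_force: 0.0
```

Emit:
step_arm(commands=[{"translation":[0,0,0],"roll":0},{"translation":[0,0,0],"roll":0}])

```text
time: 2.83
tool_pos: [0.4103, 0.1483, 0.2264]
tool_rot: [3.141, 0.0, 0.004]
contact_force: [1.0, -0.4, -0.4]
opening: 0.0917
grip_force: 0.0
```

```bash
python3 - <<'E'
from h import *
s=observe(); print(s['time'],s['tool_pos'],s['tool_rot'])
cal,im=snap('wrist','w1')
for n in ['tin_center','bell_center','tray_in','tongs']:
    print(n,[(np.round(d['at'],3).tolist(),round(d['confidence'],2),np.round(w2px(cal,d['at']))) for d in search_frame('wrist',n)])
E
```

```text
2.8333 [0.41033735 0.14832109 0.226426  ] [3.14135196e+00 4.15097450e-04 4.45653143e-03]
tin_center [([0.417, 0.148, 0.042], 0.79, array([283., 186.]))]
bell_center [([0.54, 0.148, 0.025], 0.84, array([283.,  66.]))]
tray_in [([0.597, 0.379, 0.018], 0.58, array([57.,  5.]))]
tongs [([0.477, -0.046, 0.014], 0.87, array([453., 130.])), ([0.462, -0.163, 0.013], 0.21, array([552., 143.]))]
```

View pics/w1.png

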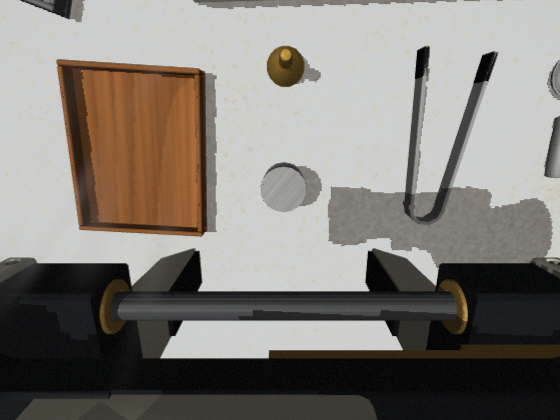

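The wrist view shows the tin lid at (284,188), bell handle top at (286,55), and tray rim corners (60,62),(203,70),(205,235),(80,232). The tong tips are at (423,48)/(489,54), with the bow's outer end at (425,221).

```bash
python3 - <<'E'
from h import *
c=get_calibration('wrist')
for n,p,z in [('tin',(284,188),.044),('bell',(286,55),.066),('bellbase',(286,68),.01),('tray tl',(60,62),.025),('tray tr',(203,70),.025),('tray bl',(80,232),.025),('tray br',(205,235),.025),('tipLo',(417,48),.02),('tipLi',(429,48),.02),('tipRi',(483,54),.02),('tipRo',(496,54),.02),('bow',(425,221),.02)]:
    print(n,np.round(px2w(c,p,z),3))
E
```

```text
tin [0.414 0.144 0.044]
bell [0.544 0.142 0.066]
bellbase [0.541 0.142 0.01 ]
tray tl [0.545 0.378 0.025]
tray tr [0.537 0.229 0.025]
tray bl [0.356 0.393 0.025]
tray br [0.352 0.241 0.025]
tipLo [0.559 0.004 0.02 ]
tipLi [ 0.559 -0.008  0.02 ]
tipRi [ 0.553 -0.066  0.02 ]
tipRo [ 0.553 -0.08   0.02 ]
bow [ 0.368 -0.029  0.02 ]
```

Emit:
step_arm(commands=[{"translation":[5,3,35],"roll":0},{"translation":[0,0,35],"roll":0},{"translation":[0,0,35],"roll":0},{"translation":[0,0,35],"roll":0},{"translation":[0,0,35],"roll":0},{"translation":[0,0,20],"roll":0},{"translation":[0,0,14],"roll":0},{"translation":[0,0,0],"roll":0},{"translation":[0,0,0],"roll":0}])

```text
time: 3.83
tool_pos: [0.4154, 0.1425, 0.0177]
tool_rot: [3.141, 0.001, -0.002]
contact_force: [-0.6, 0.1, 0.5]
opening: 0.0921
grip_force: 0.0
```

Emit:
step_arm(commands=[{"translation":[0,0,0],"roll":0},{"translation":[0,0,0],"roll":0},{"translation":[0,0,0],"roll":0},{"translation":[0,0,0],"roll":0},{"translation":[0,0,0],"roll":0},{"translation":[0,0,0],"roll":0},{"translation":[0,0,0],"roll":0},{"translation":[0,0,0],"roll":0}], fingers=0, grip_force=12)

```text
time: 4.5
tool_pos: [0.4156, 0.1436, 0.0179]
tool_rot: [-3.142, -0.001, -0.0]
contact_force: [-0.3, 1.0, 3.5]
opening: 0.0514
grip_force: 12.0
```

Emit:
step_arm(commands=[{"translation":[0,0,-20],"roll":0},{"translation":[0,0,-30],"roll":0},{"translation":[0,0,-10],"roll":0},{"translation":[-3,-25,0],"roll":0},{"translation":[-3,-36,0],"roll":0},{"translation":[-3,-36,0],"roll":0},{"translation":[-3,-36,0],"roll":0},{"translation":[-3,-33,0],"roll":0},{"translation":[0,0,0],"roll":0},{"translation":[0,0,20],"roll":0},{"translation":[0,0,18],"roll":0},{"translation":[0,0,10],"roll":0},{"translation":[0,0,5],"roll":0},{"translation":[0,0,0.5],"roll":0},{"translation":[0,0,0],"roll":0},{"translation":[0,0,0],"roll":0}])

```text
time: 5.83
tool_pos: [0.401, 0.3094, 0.0246]
tool_rot: [-3.141, -0.001, -0.001]
contact_force: [-0.4, -1.1, -0.5]
opening: 0.0514
grip_force: 12.0
```

Emit:
step_arm(commands=[{"translation":[0,0,0],"roll":0},{"translation":[0,0,0],"roll":0},{"translation":[0,0,0],"roll":0},{"translation":[0,0,0],"roll":0}], fingers=0.72)

```text
time: 6.17
tool_pos: [0.4007, 0.3095, 0.0245]
tool_rot: [-3.141, -0.001, -0.0]
contact_force: [-0.1, 1.3, 0.0]
opening: 0.0659
grip_force: 0.0
```

Emit:
step_arm(commands=[{"translation":[0,0,-15],"roll":0},{"translation":[0,0,-40],"roll":0},{"translation":[0,0,-41],"roll":0},{"translation":[0,0,-25],"roll":0},{"translation":[35,41,0],"roll":0},{"translation":[35,41,0],"roll":0},{"translation":[35,41,0],"roll":0},{"translation":[35,41,0],"roll":0},{"translation":[0,3,0],"roll":0},{"translation":[0,0,0],"roll":0}])

```text
time: 7.0
tool_pos: [0.5096, 0.1777, 0.145]
tool_rot: [3.141, 0.0, -0.004]
contact_force: [-0.1, 0.3, 0.1]
opening: 0.0659
grip_force: 0.0
```

```bash
python3 - <<'E'
from h import *
s=observe(); print(s['time'],s['tool_pos'],s['tool_rot'])
cal,im=snap('wrist','w2')
for n in ['tin_center','bell_center']:
    print(n,[(np.round(d['at'],3).tolist(),round(d['confidence'],2),np.round(w2px(cal,d['at']))) for d in search_frame('wrist',n)])
E
```

```text
7.0 [0.50958095 0.17771977 0.14498283] [ 3.14140645e+00  1.69180292e-04 -4.30565859e-03]
tin_center []
bell_center [([0.552, 0.152, 0.028], 0.95, array([312., 160.]))]
```

View pics/w2.png

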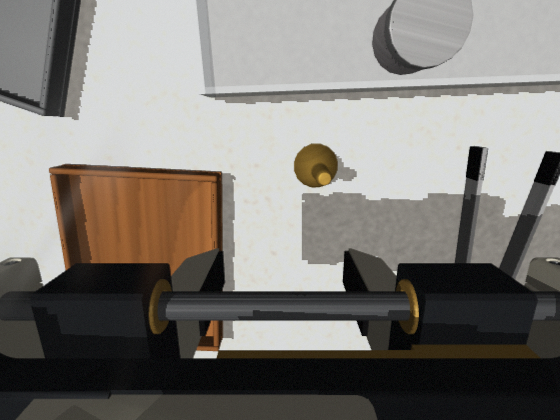

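The bell handle's top is at (324,178) and its skirt centre is at about (315,165). The tin is out of view behind the gripper.

```bash
python3 - <<'E'
from h import *
c=get_calibration('wrist')
print(px2w(c,(324,178),.067),px2w(c,(315,165),.01))
E
```

```text
[0.54190641 0.14926499 0.067     ] [0.54372826 0.15064956 0.01      ]
```

Emit:
step_arm(commands=[{"translation":[17,16,0],"roll":0},{"translation":[16,16,0],"roll":0},{"translation":[0,0,20],"roll":0},{"translation":[0,0,15],"roll":0},{"translation":[0,0,0],"roll":0},{"translation":[0,0,0],"roll":0},{"translation":[0,0,0],"roll":0}])

```text
time: 7.73
tool_pos: [0.5416, 0.1488, 0.1111]
tool_rot: [-3.141, -0.001, 0.002]
contact_force: [0.4, -0.4, 0.4]
opening: 0.0665
grip_force: 0.0
```

```bash
python3 - <<'E'
from h import *
s=observe(); print(s['time'],s['tool_pos'],s['tool_rot'])
cal,im=snap('wrist','w3')
for n in ['tin_center','bell_center']:
    print(n,[(np.round(d['at'],3).tolist(),round(d['confidence'],2),np.round(w2px(cal,d['at']))) for d in search_frame('wrist',n)])
hsv=cv2.cvtColor(np.ascontiguousarray(im),cv2.COLOR_BGR2HSV)
m=cv2.inRange(hsv,(10,150,60),(30,255,255)); n,l,st,ce=cv2.connectedComponentsWithStats(m)
for i in range(1,n):
    if st[i,4]>150: print(st[i],ce[i])
t,tc=snap('top','t3')
hsv=cv2.cvtColor(np.ascontiguousarray(tc),cv2.COLOR_BGR2HSV)
for n in ['tin_center','bell_center']:
    print(n,[(np.round(d['at'],3).tolist(),round(d['confidence'],2)) for d in search_frame('top',n)])
E
```

```text
7.7333 [0.54157762 0.14883063 0.11108226] [-3.14145027e+00 -9.99953679e-04  1.55053769e-03]
tin_center []
bell_center [([0.553, 0.147, 0.023], 0.8, array([285., 204.])), ([0.531, -0.058, 0.022], 0.31, array([531., 229.])), ([0.521, 0.324, 0.007], 0.22, array([ 86., 234.]))]
[ 263  185   46   56 1474] [286.11329715 207.48982361]
[  23  214  155   72 6269] [ 97.98165577 244.4021375 ]
[397 280  22  53 415] [410.38795181 301.38313253]
[149 284  11  50 195] [152.80512821 312.16410256]
tin_center [([0.402, 0.296, 0.046], 0.84)]
bell_center [([0.402, 0.302, 0.05], 0.41), ([0.46, -0.04, 0.022], 0.36)]
```

View pics/w3.png

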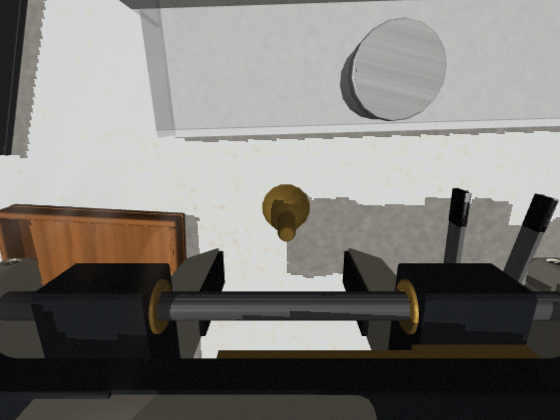

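The bell handle at (287,234) is about 2 mm right of the finger centre, which is at column 283. The tin is reported in the tray.

Emit:
step_arm(commands=[{"translation":[2,2,20],"roll":0},{"translation":[0,0,30],"roll":0},{"translation":[0,0,17],"roll":0},{"translation":[0,0,7],"roll":0},{"translation":[0,0,0],"roll":0},{"translation":[0,0,0],"roll":0}])

```text
time: 8.53
tool_pos: [0.5441, 0.1457, 0.0368]
tool_rot: [-3.142, -0.001, -0.0]
contact_force: [0.1, -0.4, 0.5]
opening: 0.0663
grip_force: 0.0
```

Emit:
step_arm(commands=[{"translation":[0,0,0],"roll":0},{"translation":[0,0,0],"roll":0},{"translation":[0,0,0],"roll":0},{"translation":[0,0,0],"roll":0},{"translation":[0,0,0],"roll":0},{"translation":[0,0,0],"roll":0},{"translation":[0,0,0],"roll":0},{"translation":[0,0,0],"roll":0}], fingers=0, grip_force=6)

```text
time: 9.2
tool_pos: [0.5437, 0.1457, 0.0362]
tool_rot: [3.142, -0.0, -0.0]
contact_force: [-0.7, -0.1, 0.4]
opening: 0.0172
grip_force: 0.0
```

Emit:
step_arm(commands=[{"translation":[0,0,0],"roll":0},{"translation":[0,0,0],"roll":0},{"translation":[0,0,0],"roll":0},{"translation":[0,0,0],"roll":0}])

```text
time: 9.53
tool_pos: [0.5436, 0.1457, 0.0362]
tool_rot: [3.141, 0.0, -0.0]
contact_force: [0.0, -0.2, 0.0]
opening: 0.0129
grip_force: 5.5
```

Emit:
step_arm(commands=[{"translation":[0,0,-10],"roll":0},{"translation":[0,0,-25],"roll":0},{"translation":[0,0,-20],"roll":0},{"translation":[0,0,-5],"roll":0},{"translation":[-5,-15,0],"roll":0},{"translation":[-10,-30,0],"roll":0},{"translation":[-10,-30,0],"roll":0},{"translation":[-10,-30,0],"roll":0},{"translation":[-10,-30,0],"roll":0},{"translation":[-7,-25,0],"roll":0},{"translation":[0,-5,0],"roll":0},{"translation":[0,0,0],"roll":0},{"translation":[0,0,20],"roll":0},{"translation":[0,0,18],"roll":0},{"translation":[0,0,10],"roll":0},{"translation":[0,0,5],"roll":0},{"translation":[0,0,0],"roll":0},{"translation":[0,0,0],"roll":0}])

```text
time: 11.03
tool_pos: [0.4923, 0.3101, 0.0434]
tool_rot: [3.142, -0.0, -0.001]
contact_force: [0.6, -0.8, -0.1]
opening: 0.0127
grip_force: 5.7
```

Emit:
step_arm(commands=[{"translation":[0,0,1],"roll":0},{"translation":[0,0,0],"roll":0}])

```text
time: 11.2
tool_pos: [0.4922, 0.3106, 0.0427]
tool_rot: [-3.141, -0.001, -0.001]
contact_force: [0.3, 0.0, -0.1]
opening: 0.0132
grip_force: 5.7
```

Emit:
step_arm(commands=[{"translation":[0,0,0],"roll":0},{"translation":[0,0,0],"roll":0},{"translation":[0,0,0],"roll":0},{"translation":[0,0,0],"roll":0}], fingers=0.5)

```text
time: 11.53
tool_pos: [0.4917, 0.3108, 0.0423]
tool_rot: [-3.142, -0.0, -0.0]
contact_force: [0.7, 0.6, -1.0]
opening: 0.035
grip_force: 0.0
```

Emit:
step_arm(commands=[{"translation":[0,0,-15],"roll":0},{"translation":[0,0,-30],"roll":0},{"translation":[0,0,-40],"roll":0},{"translation":[0,0,-40],"roll":0},{"translation":[0,0,-30],"roll":0},{"translation":[-8,38,0],"roll":0},{"translation":[-8,38,0],"roll":0},{"translation":[-8,38,0],"roll":0},{"translation":[-8,38,0],"roll":0},{"translation":[-8,38,0],"roll":0},{"translation":[-8,38,0],"roll":0},{"translation":[-8,38,0],"roll":0},{"translation":[-8,38,0],"roll":0},{"translation":[-8,38,0],"roll":0},{"translation":[0,4,0],"roll":0.046},{"translation":[0,0,0],"roll":0},{"translation":[0,0,0],"roll":0}], fingers=1)

```text
time: 12.95
tool_pos: [0.4196, -0.0354, 0.1974]
tool_rot: [-3.141, -0.0, -0.047]
contact_force: [0.1, 1.1, 0.1]
opening: 0.0914
grip_force: 0.0
```

```bash
python3 - <<'E'
from h import *
s=observe(); print(s['time'],s['tool_pos'],s['tool_rot'],s['opening'])
cal,im=snap('wrist','w4')
for n in ['tongs_grip','tongs_jaws','tea_center']:
    print(n,[(np.round(d['at'],3).tolist(),round(d['confidence'],2)) for d in search_frame('wrist',n)])
t,tc=snap('top','t4')
for n in ['tin_center','bell_center']:
    print(n,[(np.round(d['at'],3).tolist(),round(d['confidence'],2)) for d in search_frame('top',n)])
cv2.imwrite('pics/c4.png',np.hstack([im, cv2.resize(tc[190:320,110:220],None,fx=2,fy=2)[:420] if 0 else cv2.copyMakeBorder(cv2.resize(tc[190:320,110:220],None,fx=2,fy=2),0,160,0,0,0)]))
E
```

```text
12.95 [ 0.41961477 -0.03541396  0.1973544 ] [-3.14140318e+00 -3.67539038e-04 -4.66448287e-02] 0.09139376406822237
tongs_grip [([0.472, -0.014, 0.026], 0.63)]
tongs_jaws [([0.473, -0.016, 0.021], 0.76), ([0.606, 0.165, 0.015], 0.35)]
tea_center []
tin_center [([0.397, 0.302, 0.05], 0.67), ([0.494, 0.303, 0.033], 0.29)]
bell_center [([0.498, 0.304, 0.03], 0.69)]
```

View pics/c4.png

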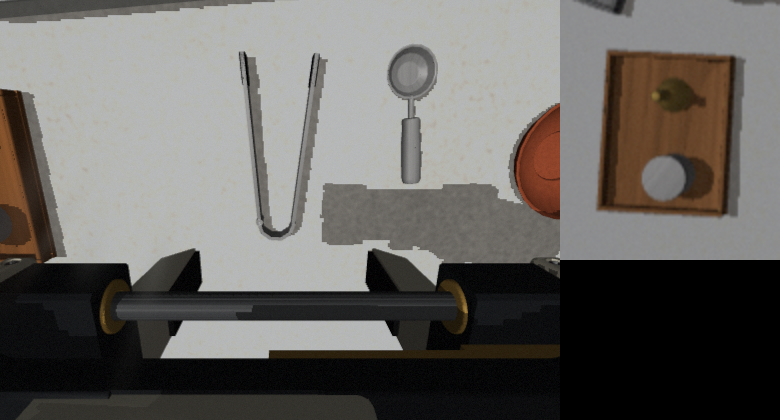

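The tin and bell both stand upright in the tray. The tongs have outer tips at (239,53)/(321,54) and the bow's rear end at (276,239).

```bash
python3 - <<'E'
from h import *
c=get_calibration('wrist')
P={n:px2w(c,p,.02)[:2] for n,p in [('tl',(239,53)),('tr',(321,54)),('bow',(276,239)),('al',(254,140)),('ar',(308,140))]}
for k in P: print(k,np.round(P[k],4))
m=(P['tl']+P['tr'])/2; d=m-P['bow']; L=np.linalg.norm(d); print(m,np.arctan2(d[1],d[0]),L)
u=d/L; print('grip',m-u*.099, 'width tips',np.linalg.norm(P['tl']-P['tr']),'mid',(P['al']+P['ar'])/2,np.linalg.norm(P['al']-P['ar']))
E
```

```text
tl [0.5596 0.0019]
tr [ 0.5554 -0.0773]
bow [ 0.3658 -0.0243]
al [ 0.4771 -0.0069]
ar [ 0.4747 -0.0631]
[ 0.55749178 -0.03770796] -0.06989851209627009 0.19217588630484114
grip [ 0.45873353 -0.03079364] width tips 0.07931386386202768 mid [ 0.4759273  -0.03498093] 0.0562919095389617
```

Emit:
step_arm(commands=[{"translation":[19,-2,30],"roll":0.008},{"translation":[19,-2,38],"roll":0},{"translation":[0,0,38],"roll":0},{"translation":[0,0,38],"roll":0},{"translation":[0,0,25],"roll":0},{"translation":[0,0,15],"roll":0},{"translation":[0,0,7],"roll":0},{"translation":[0,0,0],"roll":0},{"translation":[0,0,0],"roll":0}])

```text
time: 14.05
tool_pos: [0.4579, -0.0331, 0.0074]
tool_rot: [3.141, -0.001, -0.054]
contact_force: [-0.2, -0.3, 0.1]
opening: 0.0917
grip_force: 0.0
```

Emit:
step_arm(commands=[{"translation":[0,0,1],"roll":0},{"translation":[0,0,0],"roll":0},{"translation":[0,0,0],"roll":0},{"translation":[0,0,0],"roll":0},{"translation":[0,0,0],"roll":0},{"translation":[0,0,0],"roll":0},{"translation":[0,0,0],"roll":0},{"translation":[0,0,0],"roll":0},{"translation":[0,0,0],"roll":0},{"translation":[0,0,0],"roll":0}], fingers=0.55, grip_force=7)

```text
time: 14.88
tool_pos: [0.4577, -0.0333, 0.0063]
tool_rot: [3.141, -0.001, -0.054]
contact_force: [-0.3, 0.2, 6.3]
opening: 0.0516
grip_force: 6.9
```

Emit:
step_arm(commands=[{"translation":[0,0,-5],"roll":0},{"translation":[0,0,-15],"roll":0},{"translation":[0,0,-25],"roll":0},{"translation":[0,0,-25],"roll":0},{"translation":[0,0,-20],"roll":0},{"translation":[0,0,-10],"roll":0},{"translation":[7,5,0],"roll":0},{"translation":[20,15,0],"roll":0},{"translation":[20,15,0],"roll":0},{"translation":[20,15,0],"roll":0},{"translation":[10,8,0],"roll":0},{"translation":[0,0,0],"roll":0},{"translation":[0,0,0],"roll":0},{"translation":[0,0,0],"roll":0}])

```text
time: 16.05
tool_pos: [0.53, -0.0949, 0.1049]
tool_rot: [-3.141, 0.003, -0.054]
contact_force: [0.3, -0.1, -1.6]
opening: 0.0508
grip_force: 5.6
```

```bash
python3 - <<'E'
from h import *
s=observe(); print(s['time'],s['tool_pos'],s['tool_rot'],s['opening'],s['grip_force'])
cal,im=snap('wrist','w5')
for n in ['tongs_grip','tongs_jaws','tea_center']:
    print(n,[(np.round(d['at'],3).tolist(),round(d['confidence'],2)) for d in search_frame('wrist',n)])
E
```

```text
16.05 [ 0.53002924 -0.0948802   0.1049416 ] [-3.14087832e+00  2.55531217e-03 -5.43035475e-02] 0.05082416164621064 5.649007747415453
tongs_grip [([0.582, -0.106, 0.123], 0.63)]
tongs_jaws [([0.583, -0.112, 0.118], 0.62)]
tea_center [([0.655, -0.103, 0.071], 0.71)]
```

View pics/w5.png

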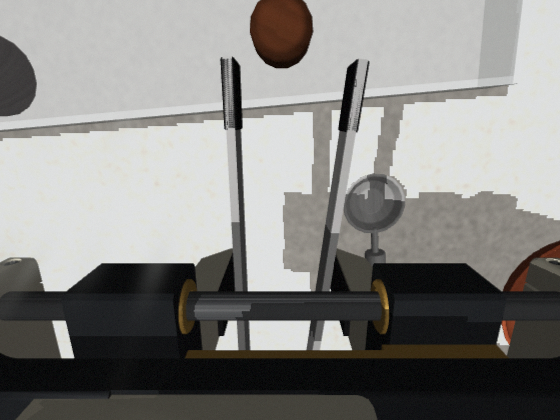

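The tongs hang level in the gripper. The jaw-top tips are at (226,58) and (362,61), and the tea cake's outline spans columns 250–312, rows 0–68.

```bash
python3 - <<'E'
from h import *
c=get_calibration('wrist'); im=cv2.imread('pics/w5.png')
for z in (.114,.119,.124):
    l=px2w(c,(226,58),z);r=px2w(c,(362,61),z);lb=px2w(c,(236,129),z);rb=px2w(c,(348,131),z); print(z,np.round(l,4),np.round(r,4),np.round((l+r)/2,4),'rear',np.round((lb+rb)/2,4),np.linalg.norm(l-r))
hsv=cv2.cvtColor(im,cv2.COLOR_BGR2HSV); m=cv2.inRange(hsv[:120,200:360],(0,120,30),(18,255,255))
n,lab,st,ce=cv2.connectedComponentsWithStats(m); i=1+st[1:,4].argmax(); print(st[i],ce[i])
# predicted silhouette centre for candidate tea positions
from scipy.optimize import least_squares
cy=ce[i]+[200,0]; ys,xs=np.where(lab==i); tgt=np.array([xs.min()+200,xs.max()+200,ys.max()])
a=np.linspace(0,2*np.pi,60)
def sil(p):
    q=np.array([w2px(c,[p[0]+r*np.cos(t),p[1]+r*np.sin(t),z]) for t in a for r,z in((.018,.04),(.018,.068),(.0145,.072))])
    return np.array([q[:,0].min(),q[:,0].max(),q[:,1].max()])
r=least_squares(lambda p:sil(p)-tgt,[.657,-.1]); print(tgt,r.x,r.fun)
E
```

```text
0.114 [ 0.6343 -0.0758  0.114 ] [ 0.63   -0.1348  0.114 ] [ 0.6321 -0.1053  0.114 ] rear [ 0.6026 -0.1031  0.114 ] 0.05915687261380577
0.119 [ 0.6334 -0.0765  0.119 ] [ 0.6293 -0.1336  0.119 ] [ 0.6313 -0.1051  0.119 ] rear [ 0.6028 -0.1029  0.119 ] 0.05718377898809831
0.124 [ 0.6325 -0.0773  0.124 ] [ 0.6285 -0.1324  0.124 ] [ 0.6305 -0.1049  0.124 ] rear [ 0.6029 -0.1028  0.124 ] 0.055210685362390884
[  50    0   62   62 3202] [80.64709557 28.63023111]
[250 311  61] [ 0.66165237 -0.10057439] [-2.34620021  2.34627906  0.15380244]
```

Emit:
step_arm(commands=[{"translation":[8,-1,0],"roll":0},{"translation":[15,-2,0],"roll":0},{"translation":[13,-2,0],"roll":0},{"translation":[6,0,0],"roll":0},{"translation":[0,0,8],"roll":0},{"translation":[0,0,7],"roll":0},{"translation":[0,0,0],"roll":0},{"translation":[0,0,0],"roll":0}])

```text
time: 16.92
tool_pos: [0.5721, -0.0924, 0.09]
tool_rot: [-3.141, 0.003, -0.054]
contact_force: [0.1, 0.1, -1.3]
opening: 0.0506
grip_force: 5.6
```

```bash
python3 - <<'E'
from h import *
s=observe(); print(s['time'],s['tool_pos'],s['tool_rot'],s['opening'],s['grip_force'])
cal,im=snap('wrist','w6')
E
```

```text
16.9167 [ 0.57210554 -0.09238812  0.08998341] [-3.14109550e+00  2.57433830e-03 -5.43497375e-02] 0.0506486787300464 5.648491376778111
```

View pics/w6.png

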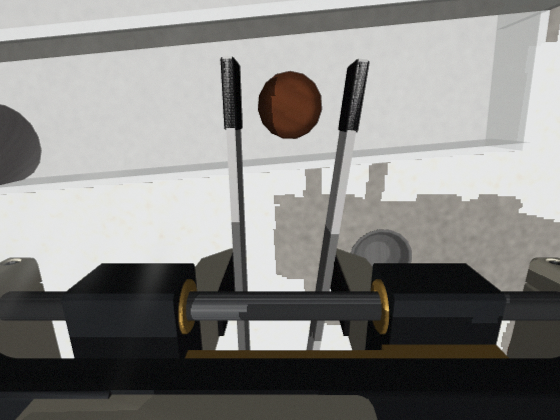

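The tea cake at (290,105) lies between the jaws, whose inner edges are at columns 241 and 343 and whose rows run 58–130. Next I check alignment along x and y.

```bash
python3 - <<'E'
from h import *
from scipy.optimize import least_squares
c=get_calibration('wrist'); im=cv2.imread('pics/w6.png')
hsv=cv2.cvtColor(im,cv2.COLOR_BGR2HSV); m=cv2.inRange(hsv[:160,245:340],(0,120,30),(18,255,255))
n,lab,st,ce=cv2.connectedComponentsWithStats(m); i=1+st[1:,4].argmax(); x,y,w,h,_=st[i]; x+=245
a=np.linspace(0,2*np.pi,60)
def sil(p):
    q=np.array([w2px(c,[p[0]+r*np.cos(t),p[1]+r*np.sin(t),z]) for t in a for r,z in((.018,.04),(.018,.068),(.0145,.072))])
    return np.array([q[:,0].min(),q[:,0].max(),q[:,1].min(),q[:,1].max()])
r=least_squares(lambda p:sil(p)-[x,x+w,y,y+h],[.657,-.1]); print((x,y,w,h),r.x,r.fun)
z=.104
print('jaw',(px2w(c,(226,58),z)+px2w(c,(362,61),z)+px2w(c,(236,129),z)+px2w(c,(348,131),z))/4)
E
```

```text
(np.int32(258), np.int32(72), np.int32(63), np.int32(66)) [ 0.65607725 -0.10084463] [-1.56124039  1.56106678 -1.75433836  2.07866882]
jaw [ 0.65898726 -0.10183532  0.104     ]
```

Emit:
step_arm(commands=[{"translation":[-2,-1,5],"roll":0},{"translation":[0,0,10],"roll":0},{"translation":[0,0,10],"roll":0},{"translation":[0,0,6],"roll":0},{"translation":[0,0,4],"roll":0},{"translation":[0,0,0],"roll":0},{"translation":[0,0,0],"roll":0}])

```text
time: 17.55
tool_pos: [0.5713, -0.0915, 0.0556]
tool_rot: [-3.142, 0.001, -0.054]
contact_force: [0.3, -0.4, -1.1]
opening: 0.0505
grip_force: 5.6
```

Emit:
step_arm(commands=[{"translation":[0,0,0],"roll":0},{"translation":[0,0,0],"roll":0},{"translation":[0,0,0],"roll":0},{"translation":[0,0,0],"roll":0},{"translation":[0,0,0],"roll":0},{"translation":[0,0,0],"roll":0},{"translation":[0,0,0],"roll":0},{"translation":[0,0,0],"roll":0}], fingers=0, grip_force=20)

```text
time: 18.22
tool_pos: [0.5714, -0.0915, 0.0561]
tool_rot: [3.141, -0.0, -0.054]
contact_force: [-0.0, 0.5, -2.0]
opening: 0.0443
grip_force: 19.3
```

```bash
python3 - <<'E'
from h import *
s=observe(); print(s['time'],s['tool_pos'],s['opening'],s['grip_force'],s['contact_force'])
cal,im=snap('wrist','w7')
E
```

```text
18.2167 [ 0.57144868 -0.09154178  0.05606708] 0.04434646113863307 19.343425378901884 [-0.01627296  0.48753447 -1.9652516 ]
```

View pics/w7.png

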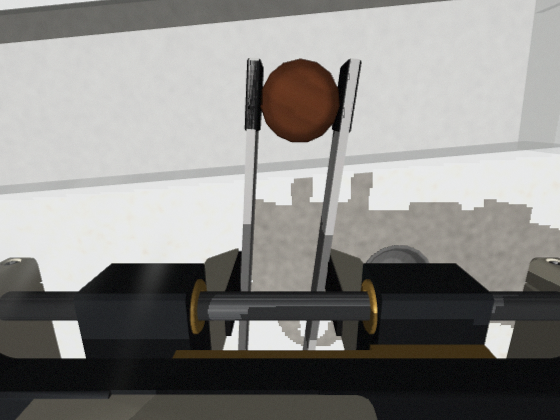

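The jaws are closed on the tea cake at (300,100), with a 44 mm opening as expected, so I lift.

Emit:
step_arm(commands=[{"translation":[0,0,-3],"roll":0},{"translation":[0,0,-8],"roll":0},{"translation":[0,0,-12],"roll":0},{"translation":[0,0,-15],"roll":0},{"translation":[0,0,-15],"roll":0},{"translation":[0,0,-15],"roll":0},{"translation":[0,0,-10],"roll":0},{"translation":[0,0,-5],"roll":0},{"translation":[0,0,-2],"roll":0},{"translation":[0,0,0],"roll":0},{"translation":[0,0,0],"roll":0},{"translation":[0,0,0],"roll":0},{"translation":[0,0,0],"roll":0}])

```text
time: 19.35
tool_pos: [0.571, -0.0914, 0.1402]
tool_rot: [-3.141, 0.001, -0.054]
contact_force: [0.2, 0.0, -1.1]
opening: 0.0444
grip_force: 19.3
```

Emit:
step_arm(commands=[{"translation":[-3,4,0],"roll":0},{"translation":[-7,9,0],"roll":0},{"translation":[-11,14,0],"roll":0},{"translation":[-14,17.5,0],"roll":0},{"translation":[-14,17.5,0],"roll":0},{"translation":[-14,17.5,0],"roll":0},{"translation":[-14,17.5,0],"roll":0},{"translation":[-14,17.5,0],"roll":0},{"translation":[-14,17.5,0],"roll":0},{"translation":[-14,17.5,0],"roll":0},{"translation":[-14,17.5,0],"roll":0},{"translation":[-14,17.5,0],"roll":0},{"translation":[-14,17.5,0],"roll":0},{"translation":[-12,15,0],"roll":0},{"translation":[-9,12,0],"roll":0},{"translation":[-7,10,0],"roll":0},{"translation":[-5,6,0],"roll":0},{"translation":[-3,4,0],"roll":0},{"translation":[0,0,0],"roll":0},{"translation":[0,0,0],"roll":0}])

```text
time: 21.02
tool_pos: [0.3613, -0.3292, 0.141]
tool_rot: [-3.141, -0.0, -0.054]
contact_force: [-0.0, -0.1, -1.8]
opening: 0.0444
grip_force: 19.3
```

Emit:
step_arm(commands=[{"translation":[0,0,0],"roll":0},{"translation":[0,0,0],"roll":0},{"translation":[0,0,0],"roll":0},{"translation":[0,0,0],"roll":0},{"translation":[0,0,0],"roll":0},{"translation":[0,0,0],"roll":0}])

```text
time: 21.52
tool_pos: [0.3613, -0.3293, 0.141]
tool_rot: [3.141, -0.0, -0.054]
contact_force: [-0.2, -0.0, -1.3]
opening: 0.0444
grip_force: 19.3
```

```bash
python3 - <<'E'
from h import *
s=observe(); print(s['time'],s['tool_pos'],s['tool_rot'],s['opening'],s['grip_force'],s['contact_force'])
cal,im=snap('wrist','w8'); 
for n in ['tea_center','dish_rim']:
    print(n,[(np.round(d['at'],3).tolist(),round(d['confidence'],2)) for d in search_frame('wrist',n)])
t,ts=snap('scene','s8')
for n in ['tea_center','dish_rim','tin_center','bell_center']:
    print(n,[(np.round(d['at'],3).tolist(),round(d['confidence'],2)) for d in search_frame('scene',n)])
cv2.imwrite('pics/c8.png',np.hstack([cv2.resize(im,(400,300)),cv2.resize(ts,(400,300))]))
E
```

```text
21.5167 [ 0.3612987  -0.32933077  0.14101175] [ 3.14149209e+00 -4.71504441e-05 -5.39037993e-02] 0.04440453047613738 19.334978515980765 [-0.20170346 -0.03052696 -1.28583341]
tea_center [([0.446, -0.342, 0.156], 0.58)]
dish_rim [([0.448, -0.326, 0.026], 0.89)]
tea_center [([0.727, -0.314, 0.029], 0.91), ([0.458, -0.344, 0.149], 0.71)]
dish_rim [([0.43, -0.34, 0.016], 0.63)]
tin_center [([0.411, 0.3, 0.044], 0.63)]
bell_center [([0.501, 0.299, 0.032], 0.61)]
```

View pics/c8.png

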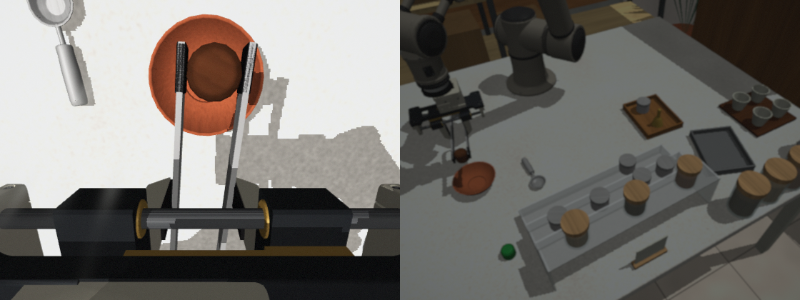

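The tea cake hangs in the tongs over the middle of the dish. The bell in the tray is small in this view, so I'll check numerically that it is upright.

```bash
python3 - <<'E'
from h import *
for cam,f in (('scene','s8'),('top','t4'),('top',None)):
    c=get_calibration(cam)
    if f: im=cv2.imread(f'pics/{f}.png')
    else: _,im=snap('top','t9')
    b=np.array([.492,.31,.006]); e=[w2px(c,b+[0,0,z]) for z in (0,.02,.05,.07)]
    print(cam,f,np.round(e).tolist())
    q=np.array(e); x0,y0=(q.min(0)-18).astype(int); x1,y1=(q.max(0)+18).astype(int)
    hsv=cv2.cvtColor(im,cv2.COLOR_BGR2HSV)[y0:y1,x0:x1]; m=cv2.inRange(hsv,(18,120,25),(35,255,255))
    print(x0,y0); print('\n'.join(''.join('#' if v else '.' for v in r) for r in m))
E
```

```text
scene s8 [[359.0, 173.0], [360.0, 167.0], [362.0, 158.0], [363.0, 152.0]]
341 134
..............#........................
.......................................
.......................................
.......................................
.......................................
.......................................
.......................................
.......................................
.......................................
.......................................
.......................................
.......................................
.......................................
.......................................
.......................................
.......................................
.......................................
.......................................
....................####...............
....................#####..............
....................#####..............
....................#####..............
....................####...............
....................####...............
....................####...............
..................
[... 3995 characters left out ...]
##........
..................###############.##.........
....................############.###.........
......................#############..........
......................############...........
.......................#########.............
..........................###................
.............................................
.............................................
.............................................
.............................................
.............................................
.............................................
.............................................
.............................................
.............................................
```

The bell is upright and matches the projected upright shape, and the tea cake is held about 14 cm above the counter over the dish centre. I'm handing in.

```bash
python3 -c "
from cell import *
print(hand_in())"
```

```text
the job is handed in; nothing more can be done
None
```

I handed the job in at about 22 s on the robot's clock: the tin and bell stand upright in the wooden tray, and the tongs hold the tea cake at rest over the middle of the dish, about 10 cm above its rim; no verdict was shown.

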